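# Measure the counter strip in front of the weighing slab and lock the tape

### The job

I am ordering a steel deal tray for the strip of counter between the customer-side edge and the dark granite weighing slab, so measure its depth for me: hook the tape measure's end over the customer-side edge of the counter and draw the case straight back, square to the edge, until its back butts against the slab. Then push its red thumb lock fully down and leave it standing there, still hooked and locked, so that I can read it. Leave the gold scrap and the testing things where they are.

Things in the scene. Friction and masses are not known exactly. Their poses are not given: they have to be found in the camera images.
- tape_mid (a point): Centre of the tape measure's blue case: 80 long (x axis, forward to the blade's mouth), 38 wide (y axis, flat sides to grip), 56 high (z up), but 46 high over the front 30, where the red lock stands. Lies 28 above the flat underside. About 0.5 kg. At first it stands level on the ticket book. Let go on the counter, its weight and rubber base hold it against the blade's spring.
- tape_back (a point): Point on the flat back face (-x end) of the tape's case: 40 behind its centre, 20 above its underside; x points forward along the case.
- tape_hook (a point): Inner face of the tape's steel end hook, which bears on an edge when the tape is drawn; this point is 4 below the level of the case's underside. The hook is a tab 22 wide, 1.6 thick, hanging to 8 below the case's underside (at first over the end of the ticket book). Blade fully in: 46 in front of the case's centre, 6 in front of its mouth.
- blade (a joint): How far the blade is out of the case, m: 0 fully in, at most 0.21. The yellow blade, 25 wide, leaves the case's +x end straight and stiff, 5 above the underside. A spring pulls it in: 1.0 N at 0, 1.4 N at 0.2. The lock clamps it when down.
- lock (a joint): Travel of the tape's red thumb lock, m: 0 is up (blade free); pushed straight down about 0.005 its brake clamps the blade and it stays down by itself. Pushing takes about 5 N.
- lock_top (a point): Centre of the top of the red thumb lock, 20 x 18 across; 23 in front of the case's centre, 66 above the case's underside while up (10 above the top of the case), 61 when pushed down.
- counter_edge (a point): Point on the top customer-side edge of the white counter, its far side seen from the robot; fixed. The edge is straight along world y; the counter's top is flat at z = 0 and its edge face drops plumb for 30, open air beyond (+x).
- slab_front (a point): Middle of the top edge of the plumb +x face of the dark grey granite weighing slab: 820 long (y), 220 deep, 40 high, fixed parallel to the counter's edge. The strip of counter from this face to the edge is clear for about 90 either side of world y = 0; ticket book and scrap dish stand left and right of that. Scale and funnel on a 410-high stand are near the slab's -y end.
- ticket_book_mid (a point): Centre of the book of pawn tickets on which the tape stands at first: 110 x 90 x 15, on the counter, 7.5 above it; x along its 110 side.
- scrap_dish_mid (a point): Centre of the open steel scrap dish, 100 x 150 x 20, on the counter, 10 above it, holding the gold bangle and locket. Leave alone.
- touchstone_mid (a point): Centre of the black touchstone, 60 x 110 x 14, on the slab. Leave alone.
- vial_mid (a point): Centre of the corked glass vial, 25 across and 68 high, upright on the slab. Leave alone.
- thimble_mid (a point): Centre of the silver thimble, 19 across and 24 high, upright on the slab. Leave alone.

How it is judged:
By the outcome, as a careful person would: the job done as asked, in the order asked, and still so for the second after the job is handed in, with the robot touching nothing.
It also fails if it takes over 45 s, if anything falls off the work surface, if the arm or the gripper's body presses on something with over 40 N, if the wrist force passes 120 N, or if a joint passes its speed limit or range.

### The arm

A 6-joint arm with a two-finger parallel gripper is mounted at the origin on the work surface. World frame = base frame: x ahead of the robot, y to its left, z up, the work surface at z = 0. Lengths are in mm, angles in degrees, forces in N, time in s.
With the tool pointing down it reaches from about 300 to 850 mm from the base axis. Payload 4.2 kg.
Tool frame: the origin (TCP) lies where the fingers leave the gripper's body, on its centre line; the fingertips stand 78 mm ahead of it and the grasp point (between the pads) lies 60 mm ahead of it (tcp_to_tips is the z of the fingertips in the tool frame, in mm); z points along the fingers, y is the line along which they close (so a half turn about z gives the same grasp; the last joint's range is limited). The gripper opens to 91 mm and grips with 3 to 60 N. Pads are 32 mm wide; open, the fingers measure 118 mm over their backs; the gripper's body (76 mm by 178 mm) begins 60 mm behind the grasp point.
Start: joints at [71.562, 18.312, 89.639, -0, 72.044, -1.146], TCP at [170.913, 549.021, 292.276] pointing down, gripper open.
Joint ranges: [-177.97, 177.97], [-48.28, 115.42], [12.27, 149.76], [-77.06, 257.06], [2.81, 150.46], [-146.56, 146.56]. Speed limits (degrees/s): [147.25, 147.25, 180, 180, 180, 180].

### API

Orientations are given as [roll, pitch, yaw] about the fixed x, y, z axes, in that order (R = Rz(yaw) Ry(pitch) Rx(roll)).
In Python, from plant import get_obs, capture, finish_job, masks_of, place_of, tcp_to_tips gives the robot as it stands.
- The arm moves only by the tool step_arm, never from a script. Its argument "rows" is a list of rows, each a list of 3 entries, a list of its own where there are three numbers: the gripper's target within -1 to 1 (shut at 1, half-way at 0, fully open at -1), then the shift along the world's x, y, z in mm, then the turn about the world's z in rad. A call has 1 to 20 rows; each row shifts and turns the commanded pose from where the row before left it; what a row does not reach is not made up. A row lasts 1/10 s, in which the tool goes at most 50 mm and 8.59 degrees, less where a joint would pass 70% of its speed; a pose out of reach is approached as far as the arm can. A call is refused whole if a number of a shift passes 50 or a number of a turn 0.15, either way. A call with a gripper value outside its range is refused whole. The fingers move at their own pace and stop on an object; "force" is the grip in N (left out, the last holds). Time passes only in rows, so rows that do not move let the fingers close. It gives the time, the measured TCP pose, the force, the opening and the grip force at its end, in the units of the state.
- get_obs(): the state, without advancing time (a new reading comes with each control period).
- capture(name): name is "scene" or "top" or "wrist"; returns a dict with "color" (480x640x3 uint8, blue, green, red), "mtx" (3x3 intrinsics, pixels), "eye" and "orientation" of the camera in the world. Camera axes: x right, y down, z forward; pixel columns grow to the right and rows downward; lengths in mm; the calibration is good to about 2 mm. A picture is of the moment at which its call begins. There is no depth.
- finish_job(): hands the job in; it is judged then, once.
Trained networks look in a picture, given as the dict that the camera call returned (one of the last four; its "shot" number tells which), for a name from the list of things; names that differ only in an ending like _2 or _b are one class to them, and where a whole thing is asked for, a point or a joint stands for the part that bears it (a point fixed in the world has none). Each returns a list of dicts, best first, with "score" (0 to 1); they miss things now and then, are a little off and sometimes report something else, mostly with a low value. They report only what shows in the picture. A call takes as long as a camera call.
- masks_of(query, picture): "pixels" (480x640 bool, what is visible of it).
- place_of(query, picture): "position" ([x, y, z] in mm, in world coordinates, good to about 4 mm: a listed point, or the origin of a listed thing).
The state is a dict: "time": time; "joint_positions": joint angles; "dq": joint speeds; "effort": joint torques, N m; "tcp_pos": TCP position; "orientation": TCP orientation; "contact_force": force on the tool from outside, world axes, zero at the start; "ft_torque": the same for the moment, N m; "gripper_width": finger opening in mm; "gripper_force": force on a finger pad.
Only numpy, scipy, OpenCV 4.12 (cv2) and the standard library are available. Lean on these libraries where they do the work, as an engineer would, in place of code of your own. Each camera call takes 0.05 s, during which the arm holds its last target. There are 200 camera calls.

## Working session

There is one attempt and no reset: what is moved stays moved. The work goes in short steps, Python scripts to look and compute and a tool call to move; the robot and the scene stay as the last step left them, time stands still between calls to the robot, and variables do not carry over. Pictures are saved under pics/ and viewed, at most 10 in all, crops included, and the job is handed in when it is done.

Besides the shell and the picture viewer there is one more tool, called after "Request:" as a command line: name --argument value ..., lists and objects as JSON in quotes. step_arm: Moves the arm, as the interface text tells. Its arguments: {"type":"object","properties":{"rows":{"type":"array","items":{"type":"array"}},"force":{"type":"number"}},"required":["rows"]}

```bash
mkdir -p pics; ls; cat > h.py <<'E'
from plant import *
import numpy as np, cv2
def look(names, cams=("scene","top")):
    for c in cams:
        p=capture(c); cv2.imwrite(f"pics/{c}_{p['shot']}.png",p["color"])
        print(c,p['shot'],np.round(p['eye']),np.round(p['orientation'],1))
        for n in names:
            r=place_of(n,p)
            print(' ',n,[(np.round(q['position'],1).tolist(),round(q['score'],2)) for q in r[:2]])
E
python3 - <<'E'
from h import *
look("tape_mid tape_back tape_hook lock_top counter_edge slab_front ticket_book_mid scrap_dish_mid touchstone_mid vial_mid thimble_mid".split())
print(get_obs(),tcp_to_tips)
E
```

```text
pics
scene 1 [1089. -378.  618.] [-127.4   -0.9   55.5]
  tape_mid [([600.3, -246.6, 44.6], 0.7)]
  tape_back [([572.2, -270.7, 34.2], 0.77)]
  tape_hook []
  lock_top [([615.2, -229.7, 81.8], 0.6)]
  counter_edge [([680.9, 0.5, -1.8], 0.9)]
  slab_front [([444.3, -124.4, 35.3], 0.88)]
  ticket_book_mid [([614.5, -231.0, 81.0], 0.36)]
  scrap_dish_mid [([615.4, -229.1, 81.4], 0.72), ([562.4, 204.7, 15.1], 0.68)]
  touchstone_mid [([378.0, 228.5, 42.2], 0.63)]
  vial_mid [([405.4, 137.1, 73.3], 0.91), ([681.3, 1.6, -1.5], 0.46)]
  thimble_mid [([406.5, -249.8, 52.0], 0.5)]
top 2 [ 364.   11. 1088.] [-171.7   -1.8  -89.4]
  tape_mid [([598.9, -244.8, 46.2], 0.93)]
  tape_back [([572.6, -272.1, 35.2], 0.95)]
  tape_hook [([635.1, -215.6, 12.9], 0.5)]
  lock_top [([621.1, -228.5, 80.0], 0.42), ([634.2, -216.7, 10.3], 0.19)]
  counter_edge [([678.7, 0.1, 1.0], 0.63)]
  slab_front [([445.7, -128.8, 39.8], 0.7)]
  ticket_book_mid [([595.8, -260.9, 5.6], 0.74)]
  scrap_dish_mid [([560.0, 207.9, 10.6], 0.73)]
  touchstone_mid [([376.8, 223.4, 46.2], 0.94), ([603.0, -241.2, 45.6], 0.37)]
  vial_mid [([405.5, 135.9, 76.8], 0.43)]
  thimble_mid [([405.8, -248.3, 47.2], 0.51)]
{'time': 1.2, 'joint_positions': array([ 7.15626143e+01,  1.83120294e+01,  8.96394033e+01, -4.04247164e-04,
        7.20433306e+01, -1.14806983e+00]), 'dq': array([-0.07089483, -0.06822757,  0.04823936, -0.02722956,  0.09426139,
        0.06547875]), 'effort': array([ 8.38274627e-04, -4.12364280e+01, -2.32230771e+01,  7.28266407e-02,
        3.77529685e-02, -1.95560381e-05]), 'tcp_pos': array([170.91288176, 549.02205525, 292.27188993]), 'orientation': array([1.79994772e+02, 4.89415894e-04, 1.62710809e+02]), 'contact_force': array([ 0.25117845,  0.54285726, -0.77088375]), 'ft_torque': array([ 0.01960736, -0.00472927,  0.01539494]), 'gripper_force': 0.0, 'gripper_width': 91.6540419878364} 78.3
```

View pics/scene_1.png

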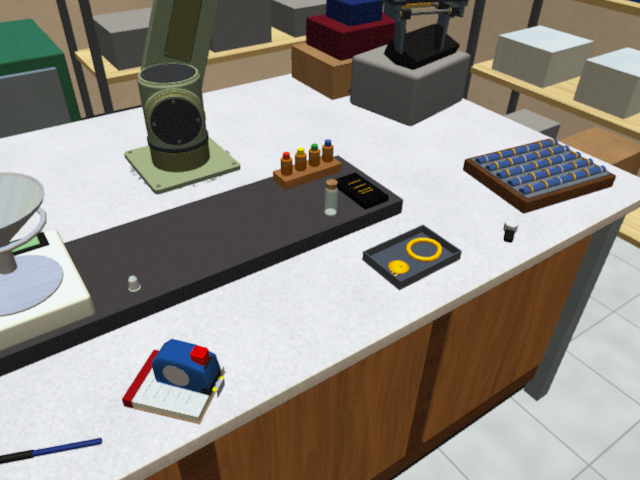

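View pics/top_2.png

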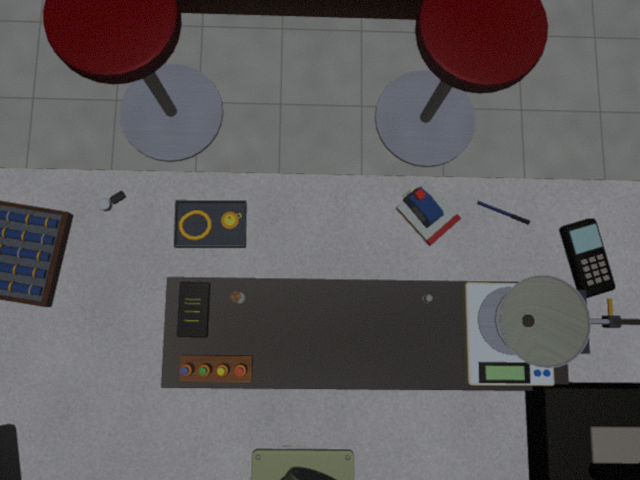

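The scene view shows the tape on the ticket book at about (187,367), hook toward the customer edge. In the top view it is at (425,205), yawed about 44°. The strip around y=0 is clear.

Request:
step_arm --rows '[[-1,[21.3,-39.5,-2],-0.104],[-1,[21.3,-39.5,-2],-0.104],[-1,[21.3,-39.5,-2],-0.104],[-1,[21.3,-39.5,-2],-0.104],[-1,[21.3,-39.5,-2],-0.104],[-1,[21.3,-39.5,-2],-0.104],[-1,[21.3,-39.5,-2],-0.104],[-1,[21.3,-39.5,-2],-0.104],[-1,[21.3,-39.5,-2],-0.104],[-1,[21.3,-39.5,-2],-0.104],[-1,[21.3,-39.5,-2],-0.104],[-1,[21.3,-39.5,-2],-0.104],[-1,[21.3,-39.5,-2],-0.104],[-1,[21.3,-39.5,-2],-0.104],[-1,[21.3,-39.5,-2],-0.104],[-1,[21.3,-39.5,-2],-0.104],[-1,[21.3,-39.5,-2],-0.104],[-1,[21.3,-39.5,-2],-0.104],[-1,[21.3,-39.5,-2],-0.104],[-1,[21.3,-39.5,-2],-0.104]]'

```text
time: 3.2
tcp_pos: [597.6, -242.8, 252.2]
orientation: [180.0, -0.0, 43.3]
contact_force: [0.7, 0.6, -0.4]
gripper_width: 90.9
gripper_force: 0.0
```

```bash
python3 - <<'E'
from h import *
o=get_obs();print(o['time'],o['tcp_pos'],o['orientation'])
look("tape_mid tape_back tape_hook lock_top ticket_book_mid counter_edge".split(),("wrist",))
look("tape_mid tape_back lock_top".split(),("scene",))
E
```

```text
3.2 [ 597.55863561 -242.80971395  252.18922278] [ 1.79990390e+02 -1.34941808e-02  4.32658637e+01]
wrist 3 [ 656. -187.  344.] [163.3  -0.  -46.7]
  tape_mid [([598.5, -243.9, 44.6], 0.6)]
  tape_back [([567.9, -271.7, 32.5], 0.83)]
  tape_hook [([636.3, -219.2, 6.5], 0.52)]
  lock_top [([619.7, -233.1, 84.0], 0.59)]
  ticket_book_mid []
  counter_edge []
scene 4 [1089. -378.  618.] [-127.4   -0.9   55.5]
  tape_mid [([598.5, -247.3, 43.8], 0.57)]
  tape_back [([573.7, -270.3, 35.2], 0.93), ([405.8, 134.6, 75.0], 0.22)]
  lock_top [([616.7, -233.0, 83.8], 0.81)]
```

View pics/wrist_3.png

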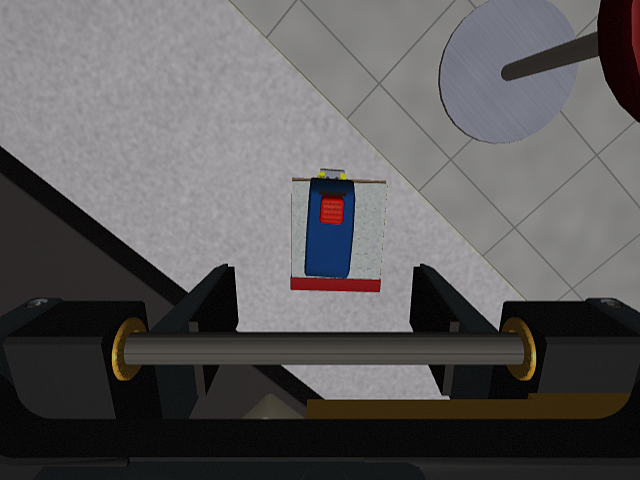

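The wrist view shows the tape at (330,228), nearly in line with the tool. I'll measure its remaining angle from the side edges.

```bash
cat >> h.py <<'E'
from scipy.spatial.transform import Rotation as Ro
def onplane(p,uv,z):
    R=Ro.from_euler('xyz',p['orientation'],degrees=True).as_matrix()
    d=R@np.linalg.inv(p['mtx'])@np.array([uv[0],uv[1],1.]); e=np.array(p['eye'],float)
    return e+d*(z-e[2])/d[2]
E
python3 - <<'E'
from h import *
p=capture("wrist")
F=lambda uv,z:onplane(p,uv,z)[:2]
for a,b,z in (((304,275),(307,215),71),((351,275),(353,215),71),((291,280),(292,182),15),((380.5,280),(385.5,182),15),((332,196),(332,223),81),((320,196),(320.5,223),81),((343.5,196),(343.5,223),81)):
    A,B=F(a,z),F(b,z);d=B-A; print(A.round(1),B.round(1),np.degrees(np.arctan2(d[1],d[0])).round(1))
m=masks_of("tape_mid",p)[0]['pixels'].astype(np.uint8)
print(cv2.boundingRect(m),m.sum())
for r in range(185,276,10):
    c=np.where(m[r])[0]
    if len(c):
        A,B=F((c[0],r),71),F((c[-1]+1,r),71); print(r,c[0],c[-1],A.round(1),B.round(1),np.linalg.norm(A-B).round(1),((A+B)/2).round(1))
E
```

```text
[ 561.8 -250.4] [ 600.6 -217.8] 40.1
[ 588.5 -278.5] [ 625.5 -243.9] 43.1
[ 529.9 -258.4] [ 602.7 -193.7] 41.6
[ 591.5 -322.9] [ 662.  -255.8] 43.6
[ 626.  -220.1] [ 611.1 -234.5] -136.0
[ 619.8 -213.7] [ 605.1 -228.2] -135.5
[ 631.9 -226.3] [ 617.2 -240.8] -135.4
(307, 170, 51, 109) 4708
185 313 356 [ 621.  -205.1] [ 644.2 -229.5] 33.6 [ 632.6 -217.3]
195 312 356 [ 614.8 -209.8] [ 638.7 -234.9] 34.7 [ 626.8 -222.4]
205 312 356 [ 609.1 -215.2] [ 633.2 -240.5] 34.9 [ 621.2 -227.8]
215 311 357 [ 602.8 -220.1] [ 628.2 -246.7] 36.8 [ 615.5 -233.4]
225 310 356 [ 596.3 -225. ] [ 621.9 -251.9] 37.1 [ 609.1 -238.4]
235 309 355 [ 589.8 -230. ] [ 615.6 -257.1] 37.4 [ 602.7 -243.6]
245 308 354 [ 583.1 -235.2] [ 609.1 -262.5] 37.7 [ 596.1 -248.8]
255 308 353 [ 576.9 -240.9] [ 602.6 -267.9] 37.2 [ 589.7 -254.4]
265 308 352 [ 570.5 -246.8] [ 595.9 -273.4] 36.7 [ 583.2 -260.1]
275 309 350 [ 564.7 -253.4] [ 588.5 -278.5] 34.6 [ 576.6 -265.9]
```

Request:
step_arm --rows '[[-1,[1.4,-3,0],-0.02],[-1,[0,0,-30],0],[-1,[0,0,-35],0],[-1,[0,0,-35],0],[-1,[0,0,-30],0],[-1,[0,0,-19],0],[-1,[0,0,0],0],[1,[0,0,0],0],[1,[0,0,0],0],[1,[0,0,0],0],[1,[0,0,0],0],[1,[0,0,0],0],[1,[0,0,0],0],[1,[0,0,0],0],[1,[0,0,0],0],[1,[0,0,0],0]]' --force 30

```text
time: 5.45
tcp_pos: [599.1, -244.4, 103.7]
orientation: [179.9, -0.1, 42.4]
contact_force: [2.0, -1.8, 0.3]
gripper_width: 38.3
gripper_force: 29.7
```

Request:
step_arm --rows '[[1,[0,0,15],0],[1,[0,0,25],0],[1,[0,0,20],0],[1,[5,22,0],-0.074],[1,[6,24.4,0],-0.074],[1,[6,24.4,0],-0.074],[1,[6,24.4,0],-0.074],[1,[6,24.4,0],-0.074],[1,[6,24.4,0],-0.074],[1,[6,24.4,0],-0.074],[1,[6,24.4,0],-0.074],[1,[5,24.4,0],-0.074],[1,[4,25,0],-0.074],[1,[0,0,0],0],[1,[0,0,0],0]]'

```text
time: 6.95
tcp_pos: [652.9, -1.3, 161.5]
orientation: [180.0, 0.3, 0.1]
contact_force: [-0.4, 0.8, -5.4]
gripper_width: 38.2
gripper_force: 29.9
```

```bash
python3 - <<'E'
from h import *
o=get_obs();print(o['time'],o['tcp_pos'],o['orientation'],o['contact_force'],o['gripper_width'])
look("tape_mid tape_back tape_hook lock_top counter_edge slab_front".split(),("wrist","scene","top"))
E
```

```text
6.95 [652.8709175   -1.25495985 161.53758113] [1.79976134e+02 2.84325143e-01 1.07684548e-01] [-0.42843764  0.79897789 -5.37793265] 38.157074875652526
wrist 6 [734.  -1. 253.] [ 1.63e+02 -1.00e-01 -8.98e+01]
  tape_mid [([650.3, 2.9, 101.8], 0.64)]
  tape_back []
  tape_hook [([698.9, -2.6, 65.0], 0.83)]
  lock_top [([676.0, -0.4, 145.2], 0.79)]
  counter_edge []
  slab_front []
scene 7 [1089. -378.  618.] [-127.4   -0.9   55.5]
  tape_mid [([657.6, 0.1, 103.8], 0.91)]
  tape_back [([613.9, -3.3, 96.0], 0.93)]
  tape_hook [([696.8, 1.4, 69.1], 0.53)]
  lock_top [([676.2, -2.1, 142.9], 0.5), ([615.8, -0.4, 92.1], 0.31)]
  counter_edge [([681.5, 0.3, 0.5], 0.55)]
  slab_front [([443.4, -125.2, 38.0], 0.92)]
top 8 [ 364.   11. 1088.] [-171.7   -1.8  -89.4]
  tape_mid []
  tape_back []
  tape_hook []
  lock_top []
  counter_edge []
  slab_front []
```

```bash
python3 - <<'E'
import cv2
a=cv2.imread('pics/scene_7.png')[100:400,150:500];b=cv2.imread('pics/wrist_6.png')[60:360,150:500]
cv2.imwrite('pics/c1.png',cv2.hconcat([a,b]))
E
```

```text
(no output)
```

View pics/c1.png

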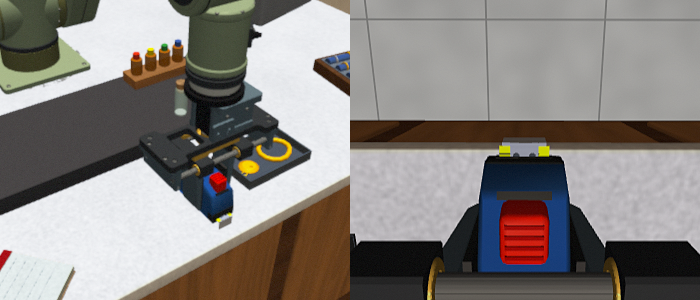

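Request:
step_arm --rows '[[1,[0,0,-20],0],[1,[0,0,-25],0],[1,[0,0,-15],0],[1,[0,0,-8],0],[1,[0,0,-1],0],[1,[0,0,0],0],[1,[0,0,0],0]]'

```text
time: 8.7
tcp_pos: [655.1, -1.8, 95.5]
orientation: [180.0, -0.1, -0.0]
contact_force: [1.2, -0.4, -4.8]
gripper_width: 38.1
gripper_force: 29.9
```

Request:
step_arm --rows '[[1,[0,0,-2.5],0],[1,[0,0,-2],0],[1,[0,0,0],0],[1,[0,0,0],0]]'

```text
time: 9.1
tcp_pos: [654.3, -1.8, 89.8]
orientation: [180.0, 0.0, -0.0]
contact_force: [0.0, 0.6, -6.3]
gripper_width: 37.9
gripper_force: 29.9
```

Request:
step_arm --rows '[[1,[0,0,-0.7],0],[1,[0,0,0],0],[1,[0,0,0],0]]'

```text
time: 9.4
tcp_pos: [654.3, -1.8, 89.1]
orientation: [180.0, 0.0, -0.0]
contact_force: [0.2, -0.1, -5.7]
gripper_width: 37.6
gripper_force: 29.9
```

Request:
step_arm --rows '[[1,[-6,0,0],0],[1,[-6,0,0],0],[1,[-8,0,0],0],[1,[-10,0,0],0],[1,[-15,0,0],0],[1,[-15,0,0],0],[1,[-10,0,0],0],[1,[0,0,0],0],[1,[0,0,0],0]]'

```text
time: 10.3
tcp_pos: [584.8, -1.8, 89.5]
orientation: [180.0, -0.1, -0.0]
contact_force: [1.5, 0.4, -5.6]
gripper_width: 38.0
gripper_force: 29.9
```

```bash
python3 - <<'E'
from h import *
look("tape_mid tape_back tape_hook slab_front".split(),("wrist","scene"))
import glob
a=cv2.imread('pics/scene_10.png')[150:400,150:500];b=cv2.imread('pics/wrist_9.png')[60:310,150:500]
cv2.imwrite('pics/c2.png',cv2.hconcat([a,b]))
E
```

```text
wrist 9 [665.  -2. 181.] [163.4  -0.  -90. ]
  tape_mid [([582.1, -0.5, 30.0], 0.64), ([680.4, -2.4, -2.9], 0.55)]
  tape_back []
  tape_hook [([579.6, -1.4, 27.2], 0.17)]
  slab_front []
scene 10 [1089. -378.  618.] [-127.4   -0.9   55.5]
  tape_mid [([583.0, -1.2, 30.5], 0.56)]
  tape_back [([546.9, -0.2, 18.9], 0.93), ([444.9, -125.5, 35.3], 0.74)]
  tape_hook [([676.6, 3.7, -5.7], 0.78)]
  slab_front [([444.0, -122.7, 33.7], 0.63)]
```

View pics/c2.png

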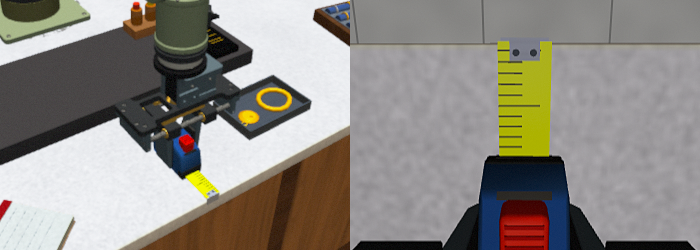

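The hook is on the edge at crop (525,45), and the blade is drawn out straight. I'll carry on to the slab.

Request:
step_arm --rows '[[1,[-8,0,0],0],[1,[-15,0,0],0],[1,[-20,0,0],0],[1,[-20,0,0],0],[1,[-15,0,0],0],[1,[-8,0,0],0],[1,[-4,0,0],0],[1,[0,0,0],0],[1,[0,0,0],0]]'

```text
time: 11.7
tcp_pos: [495.0, -1.8, 89.1]
orientation: [180.0, -0.0, -0.0]
contact_force: [1.0, -0.4, -5.8]
gripper_width: 38.1
gripper_force: 29.9
```

```bash
python3 - <<'E'
from h import *
look("tape_mid tape_back tape_hook slab_front".split(),("wrist","scene"))
E
```

```text
wrist 11 [576.  -2. 181.] [163.3  -0.  -90. ]
  tape_mid [([487.7, -1.2, 25.7], 0.9)]
  tape_back []
  tape_hook []
  slab_front []
scene 12 [1089. -378.  618.] [-127.4   -0.9   55.5]
  tape_mid [([493.8, -0.4, 29.1], 0.66)]
  tape_back [([457.5, 0.0, 16.6], 0.97)]
  tape_hook [([675.1, 0.4, -7.0], 0.89)]
  slab_front [([444.5, -125.4, 34.8], 0.84)]
```

Request:
step_arm --rows '[[1,[-2.5,0,0],0],[1,[-2.5,0,0],0],[1,[-1,0,0],0],[1,[-1,0,0],0],[1,[0,0,0],0],[1,[0,0,0],0]]'

```text
time: 12.8
tcp_pos: [487.3, -1.8, 89.1]
orientation: [180.0, -0.0, -0.0]
contact_force: [1.6, 0.1, -4.8]
gripper_width: 38.2
gripper_force: 29.9
```

Request:
step_arm --rows '[[1,[-0.7,0,0],0],[1,[-0.7,0,0],0],[1,[0,0,0],0],[1,[0,0,0],0]]'

```text
time: 13.2
tcp_pos: [485.9, -1.8, 89.1]
orientation: [180.0, -0.0, -0.0]
contact_force: [1.4, 0.5, -4.4]
gripper_width: 37.9
gripper_force: 29.9
```

Request:
step_arm --rows '[[1,[-0.7,0,0],0],[1,[-0.7,0,0],0],[1,[0,0,0],0],[1,[0,0,0],0]]'

```text
time: 13.6
tcp_pos: [485.3, -1.8, 89.2]
orientation: [180.0, -0.1, -0.0]
contact_force: [4.4, 0.3, -7.6]
gripper_width: 37.5
gripper_force: 29.9
```

Request:
step_arm --rows '[[1,[-0.8,0,0],0],[1,[0,0,-0.5],0],[1,[0,0,-0.5],0],[1,[0,0,0],0],[1,[0,0,0],0]]'

```text
time: 14.1
tcp_pos: [485.2, -1.8, 88.8]
orientation: [180.0, -0.2, -0.0]
contact_force: [6.8, 0.7, -3.6]
gripper_width: 37.7
gripper_force: 29.9
```

Request:
step_arm --rows '[[1,[0,0,-0.6],0],[1,[0,0,-0.4],0],[1,[0,0,0],0],[1,[0,0,0],0]]'

```text
time: 14.5
tcp_pos: [485.2, -1.8, 88.7]
orientation: [180.0, -0.2, -0.0]
contact_force: [4.9, 0.7, 6.1]
gripper_width: 37.6
gripper_force: 30.0
```

Request:
step_arm --rows '[[0,[0,0,0],0],[0,[0,0,0],0],[0,[0,0,0],0],[0,[0,0,0],0],[0,[0,0,0],0],[0,[0,0,20],0],[0,[0,0,30],0],[0,[0,0,30],0],[0,[0,0,0],0],[0,[0,0,0],0]]' --force 10

```text
time: 15.5
tcp_pos: [483.6, -1.8, 167.3]
orientation: [180.0, -0.0, -0.0]
contact_force: [0.3, -0.6, -1.0]
gripper_width: 45.5
gripper_force: 0.0
```

```bash
python3 - <<'E'
from h import *
look("tape_mid tape_back lock_top tape_hook slab_front".split(),("wrist","scene"))
a=cv2.imread('pics/scene_14.png')[150:400,150:500];b=cv2.imread('pics/wrist_13.png')[60:310,150:500]
cv2.imwrite('pics/c3.png',cv2.hconcat([a,b]))
E
```

```text
wrist 13 [564.  -2. 259.] [163.3  -0.  -90. ]
  tape_mid [([480.0, -0.2, 26.3], 0.67)]
  tape_back [([448.5, -1.7, 21.8], 0.66), ([405.3, 133.5, 75.8], 0.19)]
  lock_top [([509.1, -1.2, 72.5], 0.81)]
  tape_hook []
  slab_front [([444.9, -126.3, 43.4], 0.61)]
scene 14 [1089. -378.  618.] [-127.4   -0.9   55.5]
  tape_mid [([484.9, -1.3, 28.5], 0.57)]
  tape_back [([449.8, -0.6, 19.1], 0.76)]
  lock_top [([507.2, -3.6, 71.7], 0.51)]
  tape_hook []
  slab_front [([444.0, -125.5, 33.1], 0.96), ([382.4, 225.2, 44.6], 0.74)]
```

View pics/c3.png

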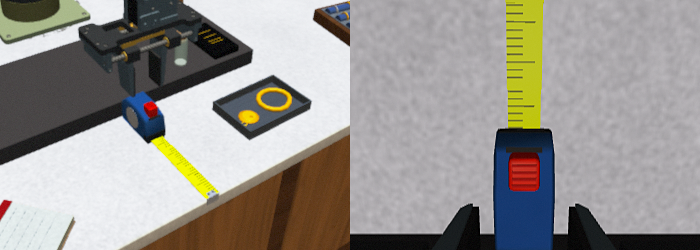

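The tape stands hooked, straight and against the slab, with the red lock at crop (523,172). Next I'll press the lock with the fingers closed.

Request:
step_arm --rows '[[1,[10,0,0],0],[1,[10,0,0],0],[1,[6.5,0,0],0],[1,[0,0,0],0],[1,[0,0,0],0],[1,[0,0,0],0],[1,[0,0,0],0],[1,[0,0,-10],0],[1,[0,0,-8],0],[1,[0,0,-2],0],[1,[0,0,0],0]]'

```text
time: 17.2
tcp_pos: [509.8, -1.8, 146.3]
orientation: [180.0, 0.1, -0.0]
contact_force: [-0.6, -0.2, -0.6]
gripper_width: 0.6
gripper_force: 0.0
```

Request:
step_arm --rows '[[1,[0,0,-1],0],[1,[0,0,-1],0],[1,[0,0,-1],0],[1,[0,0,-1],0],[1,[0,0,-1],0],[1,[0,0,0],0]]'

```text
time: 17.8
tcp_pos: [510.5, -1.8, 142.4]
orientation: [180.0, -0.0, -0.0]
contact_force: [0.3, 0.7, 4.2]
gripper_width: 0.5
gripper_force: 2.1
```

Request:
step_arm --rows '[[1,[0,0,-1],0],[1,[0,0,-1],0],[1,[0,0,-1],0],[1,[0,0,-0.7],0],[1,[0,0,0],0],[1,[0,0,0],0]]'

```text
time: 18.4
tcp_pos: [510.5, -1.8, 139.3]
orientation: [180.0, -0.1, -0.0]
contact_force: [-0.8, 0.1, 10.7]
gripper_width: 0.5
gripper_force: 5.4
```

Request:
step_arm --rows '[[1,[0,0,-0.5],0],[1,[0,0,-0.5],0],[1,[0,0,0],0],[1,[0,0,0],0]]'

```text
time: 18.8
tcp_pos: [510.6, -1.8, 139.1]
orientation: [180.0, -0.1, -0.0]
contact_force: [-2.8, 0.7, 17.8]
gripper_width: 0.7
gripper_force: 8.5
```

At the stop. I'll lift off and check.

Request:
step_arm --rows '[[1,[0,0,5],0],[1,[0,0,15],0],[1,[0,0,30],0],[1,[0,0,40],0],[1,[0,0,40],0],[1,[-20,0,20],0],[1,[-30,0,0],0],[1,[0,0,0],0],[1,[0,0,0],0]]'

```text
time: 19.7
tcp_pos: [459.8, -1.8, 287.0]
orientation: [180.0, 0.0, -0.0]
contact_force: [-0.0, -0.0, 0.0]
gripper_width: 0.8
gripper_force: 0.0
```

```bash
python3 - <<'E'
from h import *
o=get_obs();print(o['time'],o['tcp_pos'])
look("tape_mid tape_back lock_top tape_hook slab_front".split(),("wrist","scene"))
a=cv2.imread('pics/scene_16.png')[200:370,230:410];b=cv2.imread('pics/wrist_15.png')
cv2.imwrite('pics/c4.png',cv2.hconcat([cv2.resize(a,(424,400)),cv2.resize(b[0:400,140:500],(360,400))]))
E
```

```text
19.7 [459.78824122  -1.77797326 287.00613401]
wrist 15 [540.  -2. 379.] [163.3  -0.  -90. ]
  tape_mid [([481.8, 3.0, 29.0], 0.71)]
  tape_back [([444.4, -4.8, 19.2], 0.85)]
  lock_top [([512.2, -1.9, 65.2], 0.7)]
  tape_hook []
  slab_front []
scene 16 [1089. -378.  618.] [-127.4   -0.9   55.5]
  tape_mid [([486.7, 0.6, 28.1], 0.95)]
  tape_back [([450.3, -2.2, 19.1], 0.8)]
  lock_top [([505.2, -4.9, 61.7], 0.52)]
  tape_hook [([679.1, 2.1, -5.7], 0.81)]
  slab_front [([447.7, 0.0, 20.3], 0.62), ([442.8, -125.0, 39.1], 0.59)]
```

View pics/c4.png

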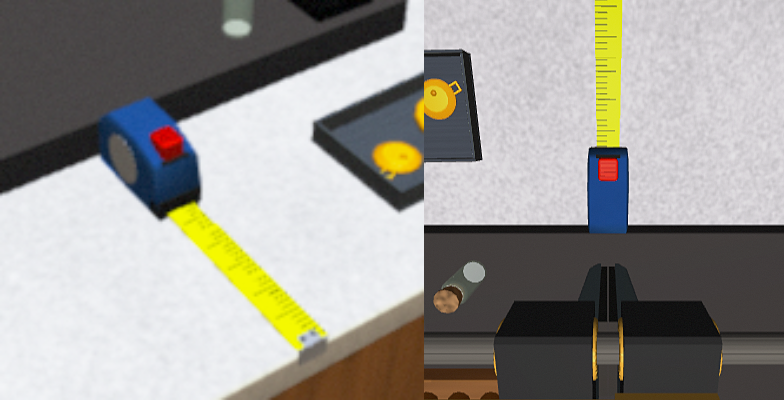

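```bash
python3 - <<'E'
import cv2
a=cv2.imread('pics/scene_16.png')[235:300,260:330]
cv2.imwrite('pics/c5.png',cv2.resize(a,(640,594),interpolation=cv2.INTER_NEAREST))
E
```

```text
(no output)
```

View pics/c5.png

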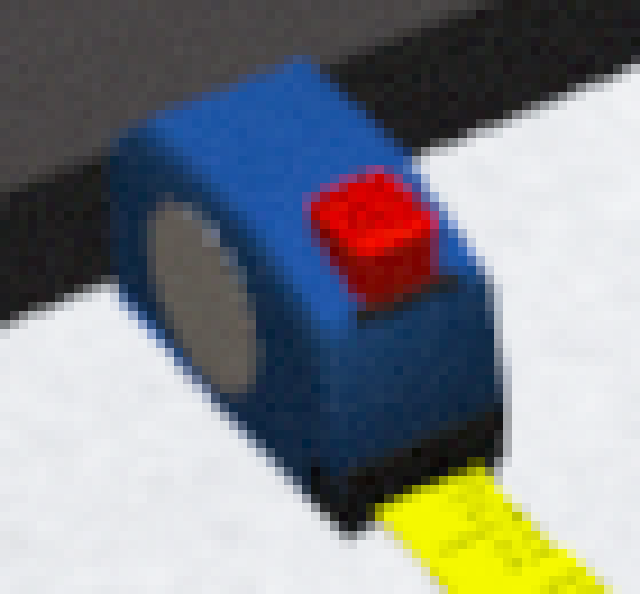

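The slab line meets the case near (110,285), but a gap of 1–2 mm can't be ruled out. I'll look from plumb above the joint with the wrist camera.

Request:
step_arm --rows '[[1,[-30,0,-20],0],[1,[-34,0,-30],0],[1,[-30,0,-30],0],[1,[0,0,0],0],[1,[0,0,0],0]]'

```text
time: 20.8
tcp_pos: [365.9, -1.8, 207.3]
orientation: [180.0, 0.0, -0.0]
contact_force: [1.4, 0.1, 0.7]
gripper_width: 0.4
gripper_force: 0.0
```

```bash
python3 - <<'E'
from h import *
p=capture("wrist"); print(p['eye'],p['orientation'],get_obs()['tcp_pos'])
R=Ro.from_euler('xyz',p['orientation'],degrees=True).as_matrix()
for q in ([445,-2,40],[445,-2,56],[445,-2,0]):
    c=p['mtx']@R.T@(np.array(q)-p['eye']); print(q,c[:2]/c[2])
c=p['mtx']@R.T@(np.array([445,-2,30])-p['eye']); u,v=(c[:2]/c[2]).astype(int)
a=p['color'][max(v-45,0):v+45,u-60:u+60]; print(u,v)
cv2.imwrite('pics/c6.png',cv2.resize(a,None,fx=6,fy=6,interpolation=cv2.INTER_NEAREST))
E
```

```text
[446.59368316  -1.77314862 299.17057099] [ 1.63261312e+02 -4.29872747e-02 -8.99684431e+01] [367.6296194   -1.8318995  208.26148444]
[445, -2, 40] [323.56604923 133.67195683]
[445, -2, 56] [323.5874413  133.82926215]
[445, -2, 0] [323.52256368 133.35218841]
323 133
```

View pics/c6.png

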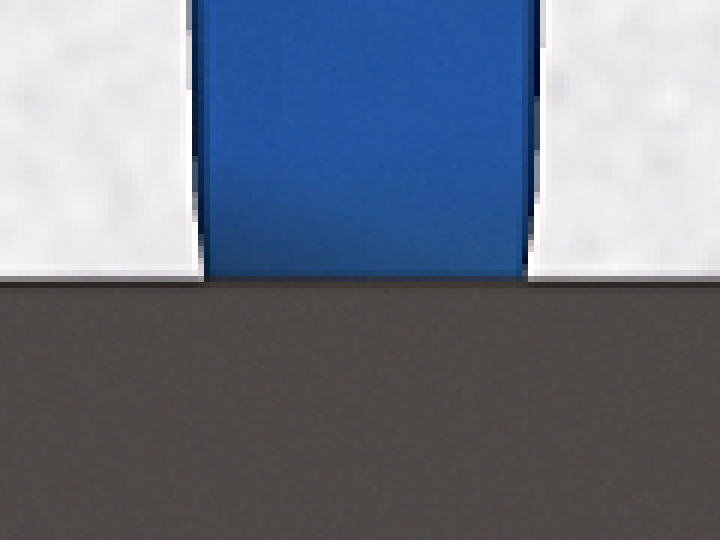

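The plumb view shows the case's back flush with the slab along the line at crop y≈280. There's no gap, and it sits square.

```bash
python3 -c "
from plant import *
print(finish_job())"
```

```text
the job is handed in; nothing more can be done
None
```

The tape is hooked over the customer-side edge, drawn back square to the slab, locked and left standing there for you to read; the gold scrap and testing things were not touched.

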